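Put the bench tools back in the foam tray

ROBOT

A 7-joint arm with a two-finger parallel gripper is mounted at the origin on the work surface. World frame = base frame: x ahead of the robot, y to its left, z up, the work surface at z = 0. Lengths are in m, angles in rad, forces in N, time in s.
With the tool pointing down it reaches from about 0.4 to 0.875 m from the base axis. Payload 19.3 kg.
Tool frame: the origin (TCP) lies on the centre line of the jaws, within the pads' length; the fingertips stand 8 mm ahead of it and the grasp point (between the pads) lies 11 mm behind it; z points along the fingers, y is the line along which they close (so a half turn about z gives the same grasp; the last joint's range is limited). The gripper opens to 85 mm and grips with 20 to 120 N. Pads are 22 mm wide; open, the fingers measure 114 mm over their backs; the gripper's body (76 mm by 85 mm) begins 54 mm behind the grasp point. The pads swing forward as they close: fully open they stand 13 mm farther back than shut.
Start: joints at [-1.3, 0.521, -0.036, 1.599, 0.021, 1.021, -0.113], TCP at [0.209, 0.589, 0.205] pointing down, gripper open.
Joint ranges: [-2.91, 2.91], [-0.3, 2.13], [-1.5, 1.42], [0.17, 2.43], [-1.26, 4.41], [0.16, 1.93], [-2.52, 2.52]. Speed limits (rad/s): [1.89, 1.89, 2.39, 2.39, 3.01, 3.01, 3.01].

INTERFACE

Orientations are given as [roll, pitch, yaw] about the fixed x, y, z axes, in that order (R = Rz(yaw) Ry(pitch) Rx(roll)).
In Python, from workcell import status, grab_frame, camera_params, bot, search_frame, silhouettes gives the robot as it stands.
- The arm moves only by the shell command python3 -m creep 'ROWS' [FORCE]. ROWS is JSON, a list of rows, each a list of 5 numbers: the shift along the tool's x, y, z in units of 60 mm (1.0 is 60 mm), then the turn about the tool's z in units of 8 degrees (1.0 is 8 degrees), then the opening, from 0 (shut) to 1 (fully open). In form: [[x, y, z, twist, hand], ...]. A call has 1 to 5 rows; each row is the pose to reach, as a shift and turn from the pose commanded when the call began, along the tool's axes at that moment; what a row does not reach only later rows make up. A row lasts 1/8 s, in which the tool goes at most 62.5 mm and 10.7 degrees, less where a joint would pass 70% of its speed; a pose out of reach is approached as far as the arm can. A call with a gripper value outside its range is refused whole. The fingers move at their own pace and stop on an object; FORCE is the grip in N (left out, the last holds). Time passes only in rows, so rows that repeat a pose let the fingers close. It gives the time, the measured TCP pose, the force, the opening and the grip force at its end, in the units of the state.
- status.observe(): the state, without advancing time (a new reading comes with each control period).
- grab_frame(name): name is "scene" or "top" or "wrist"; returns the picture (384x512x3 uint8, blue, green, red); there is no depth.
- camera_params(name): a dict with "K" (3x3 intrinsics, pixels), "rvec" (rotation vector, rad) and "tvec" (3), from world to camera coordinates, as OpenCV has them; the wrist camera has in their place "tool_from_camera" (4x4, takes a point from camera to tool coordinates, whose origin is the TCP and whose axes are the flange's). Camera axes: x right, y down, z forward; pixel columns grow to the right and rows downward; lengths in m; the calibration is good to about 2 mm. A picture is of the moment at which its call begins: read the wrist's pose just before it. camera_params takes no time and is no camera call.
- bot.job_done(): hands the job in; it is judged then, once.
Trained networks look in the newest picture that a camera, given by its name, has taken for a name from the list of things; names that differ only in an ending like _2 or _b are one class to them, and where a whole thing is asked for, a point or a joint stands for the part that bears it (a point fixed in the world has none). Each returns a list of dicts, best first, with "p" (0 to 1); they miss things now and then, are a little off and sometimes report something else, mostly with a low value. They report only what shows in the picture. A call takes as long as a camera call. They do not tell look-alikes from the thing itself.
- search_frame(camera, name): "extent" ([left, top, right, bottom] as shares, 0 to 1, of the picture: columns of its width, rows of its height, round what is visible of it).
- silhouettes(camera, name): "mask" (384x512 bool, what is visible of it) and "extent" ([left, top, right, bottom] as shares, 0 to 1, of the picture: columns of its width, rows of its height, round what is visible of it).
The state is a dict: "clock": time; "qpos": joint angles; "qd": joint speeds; "joint_efforts": joint torques, N m; "position": TCP position; "tool_rot": TCP orientation; "force": force on the tool from outside, world axes, zero at the start; "moment": the same for the moment, N m; "grip_width": finger opening in m; "finger_force": force on a finger pad.
Only numpy, scipy, OpenCV 4.12 (cv2) and the standard library are available. Lean on these libraries where they do the work, as an engineer would, in place of code of your own. Each camera call takes 0.05 s, during which the arm holds its last target. There are 200 camera calls.

TASK

The jewellery class is over: put the pliers, the engineer's square, the ring clamp and the bench block back in the foam tool tray, each lying flat on the floor of the cut-out that has its own outline. Leave the half-finished copper leaf and the spool of wire where they are.

Things in the scene. Friction and masses are not known exactly. Their poses are not given: they have to be found in the camera images.
- pliers: Loose chain-nose pliers with orange handles, lying flat, 136 mm long (x), 50 mm wide over the handles (y), 13 mm thick, 0.13 kg. Origin: on the underside, at the middle of the length; x points to the steel nose (tip at x = +68), z up. The steel box joint, 22 mm wide with flat sides, spans x = +4.5 to +27.5 mm and is the place to grip across y (centre x = +16).
- square: Loose engineer's square, an L lying flat, 0.2 kg. Dark steel stock: 20 mm (x) x 70 mm (y) x 16 mm high, its centre at x = +37.5, y = 0. Bright thin blade: runs along -x at y = -17 to -35 mm, to x = -47.5, 3 mm thick, 4.5 to 7.5 mm above the underside. Origin: level with the underside, at the centre of the 95 x 70 mm plan outline, z up. Grip the stock across x at about y = +9, clear of the blade.
- ring_clamp: Loose wooden jeweller's ring clamp lying flat, pale wood with a brass band round the middle, 136 mm long (x), 29 mm wide at the ends and 24 mm at the 52 mm long waist (25 mm over the brass band) (y), 22 mm high, 0.08 kg. Origin: centre of the underside, z up. Grip across y at the middle.
- bench_block: Loose bench block, 50 x 50 mm and 26 mm high, bright steel plate on a black rubber base, 0.32 kg. Origin: centre of the underside, z up, sides along x and y.
- foam_pliers: Foam insert for the pliers, 100 (y) x 172 (x) x 14 mm, black with a yellow-floored cut-out 7 mm deep, about 8 mm bigger than the tool all round; fixed in the tray, underside 3 mm above the bench. Origin: centre of its underside, z up. Seated, the tool's origin is 7 mm above it, with the nose (x of the pliers) along the insert's +x, where the outline narrows.
- foam_square: Foam insert for the square, 100 (y) x 172 (x) x 14 mm, black with a yellow-floored cut-out 7 mm deep, about 8 mm bigger than the tool all round; fixed in the tray, underside 3 mm above the bench. Origin: centre of its underside, z up. Seated, the tool's origin is 7 mm above it, with x along x: the bar for the stock lies at +x, the arm for the blade at -y, pointing to -x.
- foam_clamp: Foam insert for the ring clamp: a long cut-out with finger notches at mid-length, 100 (y) x 172 (x) x 14 mm, black with a yellow-floored cut-out 7 mm deep, about 8 mm bigger than the tool all round; fixed in the tray, underside 3 mm above the bench. Origin: centre of its underside, z up. Seated, the tool's origin is 7 mm above it, with its length along x, either end first.
- foam_block: Foam insert for the bench block: a square cut-out with finger notches on its two y sides, 100 (y) x 172 (x) x 14 mm, black with a yellow-floored cut-out 7 mm deep, about 8 mm bigger than the tool all round; fixed in the tray, underside 3 mm above the bench. Origin: centre of its underside, z up. Seated, the tool's origin is 7 mm above it, with its sides along x and y, any side first.
- copper_leaf: Half-finished copper leaf lying loose among the tools, about 78 mm long with its stem (x, stem to -x) x 38 mm wide, about 5 mm high. Origin: centre of its underside. To be left alone.
- wire_spool: Small spool of copper wire standing loose among the tools, 48 mm in diameter, 46 mm high. Origin: centre of its underside. To be left alone.
Things that resemble listed ones, but are neither listed nor needed, are in the scene too. What is shaped like the pliers but purple is not meant.

How it is judged:
By the outcome, as a careful person would: the job done as asked, in the order asked, and still so for the second after the job is handed in, with the robot touching nothing.
It also fails if it takes over 102 s, if anything falls off the work surface, if the arm or the gripper's body presses on something with over 40 N, if the wrist force passes 120 N, or if a joint passes its speed limit or range.

## Working session

There is one attempt and no reset: what is moved stays moved. The work goes in short steps, Python scripts to look and compute and a shell command to move; the robot and the scene stay as the last step left them, time stands still between calls to the robot, and variables do not carry over. Pictures are saved under pics/ and viewed, at most 14 in all, crops included, and the job is handed in when it is done.

```bash
mkdir -p pics; ls
python3 - <<'E'
from workcell import *
import cv2
s=status.observe(); print(s['clock'],s['position'],s['tool_rot'],s['grip_width'])
for n in("top","scene"):
    im=grab_frame(n); cv2.imwrite(f"pics/{n}0.png",im)
    for o in "pliers square ring_clamp bench_block foam_pliers foam_square foam_clamp foam_block copper_leaf wire_spool".split():
        print(n,o,[(round(d['p'],2),[round(float(a*b)) for a,b in zip(d['extent'],(512,384,512,384))]) for d in search_frame(n,o)])
E
```

```text
pics
0.0 [0.20880339 0.58870498 0.2046431 ] [-3.14046511e+00  6.77827371e-05  2.80079333e+00] 0.08502061023346724
top pliers [(0.71, [388, 198, 415, 248]), (0.59, [394, 146, 447, 173])]
top square [(0.89, [189, 218, 225, 255])]
top ring_clamp [(0.81, [273, 212, 305, 266])]
top bench_block [(0.61, [94, 212, 120, 236])]
top foam_pliers [(0.65, [266, 123, 305, 187]), (0.55, [191, 216, 225, 256])]
top foam_square [(0.83, [224, 116, 266, 189])]
top foam_clamp [(0.62, [304, 123, 347, 189])]
top foam_block [(0.66, [184, 119, 228, 182])]
top copper_leaf [(0.49, [151, 224, 167, 246])]
top wire_spool [(0.64, [333, 231, 356, 250])]
scene pliers [(0.68, [249, 168, 277, 194]), (0.56, [164, 156, 175, 175]), (0.44, [200, 150, 222, 162])]
scene square [(0.69, [288, 197, 312, 221])]
scene ring_clamp [(0.76, [253, 169, 277, 194])]
scene bench_block [(0.97, [351, 244, 379, 271])]
scene foam_pliers [(0.84, [182, 187, 246, 225]), (0.42, [199, 148, 223, 166])]
scene foam_square [(0.72, [233, 153, 248, 173]), (0.71, [200, 201, 262, 245])]
scene foam_clamp [(0.6, [170, 173, 224, 207])]
scene foam_block [(0.78, [219, 219, 289, 264])]
scene copper_leaf [(0.55, [327, 222, 342, 236])]
scene wire_spool [(0.46, [235, 151, 250, 169])]
```

Run:
```python
import cv2
a=cv2.imread('pics/top0.png')
cv2.imwrite('pics/top0c.png',cv2.resize(a[100:285,70:470],None,fx=2,fy=2,interpolation=cv2.INTER_CUBIC))
from workcell import *
import numpy as np
for n in("top","scene","wrist"):
    c=camera_params(n);print(n,{k:np.round(v,4).tolist() for k,v in c.items()})
```

```text
top {'K': [[451.8571, 0.0, 259.5286], [0.0, 451.8571, 187.4436], [0.0, 0.0, 1.0]], 'rvec': [2.1333, -2.0948, 0.1972], 'tvec': [-0.0334, 0.5391, 1.0402]}
scene {'K': [[352.535, 0.0, 253.8388], [0.0, 352.535, 192.811], [0.0, 0.0, 1.0]], 'rvec': [0.875, 2.4203, -1.2288], 'tvec': [0.4223, -0.155, 1.3966]}
wrist {'K': [[274.7168, 0.0, 255.6558], [0.0, 274.7168, 189.9578], [0.0, 0.0, 1.0]], 'tool_from_camera': [[-0.0003, -0.9615, -0.2747, 0.0689], [1.0, -0.0003, -0.0001, -0.0002], [0.0, -0.2747, 0.9615, -0.1687], [0.0, 0.0, 0.0, 1.0]]}
```

View pics/top0c.png

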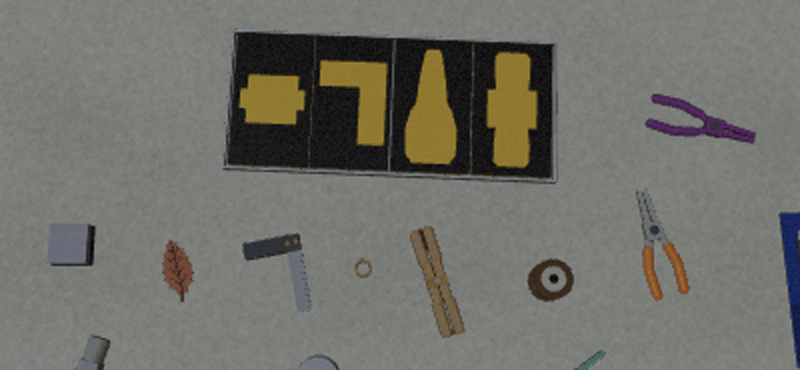

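View pics/scene0.png

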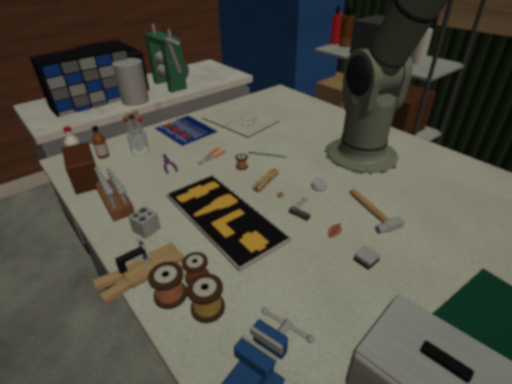

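The orange pliers are at top px (400,222), the purple look-alike at (420,159). The orange ones match the text. The square (208,236), clamp (289,240), block (107,223) and spool (344,240) are single here. The tray's yellow cut-outs, left to right, are block, square, pliers and clamp. I'll fit model outlines to the masks in both fixed views, with height free.

```bash
cat > h.py <<'E'
import numpy as np, cv2
from scipy.optimize import minimize
from scipy.spatial.transform import Rotation as Ro
from workcell import *
def box(x0,x1,y0,y1,z0,z1): return np.array([[x,y,z] for x in(x0,x1) for y in(y0,y1) for z in(z0,z1)])/1e3
def prism(p,z0,z1): return np.array([[x,y,z] for x,y in p for z in(z0,z1)])/1e3
M=dict(square=[box(27.5,47.5,-35,35,0,16),box(-47.5,30,-35,-17,4.5,7.5)],
 ring_clamp=[box(-68,-26,-14.5,14.5,0,22),box(26,68,-14.5,14.5,0,22),box(-27,27,-12,12,0,22)],
 bench_block=[box(-25,25,-25,25,0,26)],
 pliers=[prism([(4.5,11),(27.5,11),(27.5,-11),(4.5,-11)],0,13),prism([(27,8),(27,-8),(68,-3),(68,3)],2,11),
  prism([(10,2),(10,11),(-30,25),(-30,15)],2,11),prism([(-30,25),(-30,15),(-68,16),(-68,23)],2,11),
  prism([(10,-2),(10,-11),(-30,-25),(-30,-15)],2,11),prism([(-30,-25),(-30,-15),(-68,-16),(-68,-23)],2,11)])
def cam(n):
    c=camera_params(n)
    if n!='wrist': return c['K'],cv2.Rodrigues(np.array(c['rvec']))[0],np.array(c['tvec']).ravel()
    s=status.observe(); T=np.eye(4); T[:3,:3]=Ro.from_euler('xyz',s['tool_rot']).as_matrix(); T[:3,3]=s['position']
    T=np.linalg.inv(T@np.array(c['tool_from_camera'])); return c['K'],T[:3,:3],T[:3,3]
def proj(P,c):
    q=P@c[1].T+c[2]; q=q@np.array(c[0]).T; return q[:,:2]/q[:,2:]
def back(uv,c,z):
    d=np.c_[np.atleast_2d(uv),np.ones(len(np.atleast_2d(uv)))]@np.linalg.inv(c[0]).T@c[1]
    o=-c[1].T@c[2]; return o+d*((z-o[2])/d[:,2])[:,None]
def rend(m,p,c,S=3):
    im=np.zeros((384*S,512*S),np.uint8); R=Ro.from_euler('z',p[2]).as_matrix()
    for b in M[m]:
        u=proj(b@R.T+[p[0],p[1],p[3]],c); cv2.fillConvexPoly(im,cv2.convexHull(np.round((u*S+S/2-.5)*16).astype(np.int32)),1,shift=4)
    return cv2.resize(im.astype(np.float32),(512,384),interpolation=cv2.INTER_AREA)
def fit(m,views,zfree=True,yaws=None):
    """views: [(mask,cam)]; returns (score,[x,y,yaw,z])"""
    f=[(k.astype(np.float32),c) for k,c in views]
    def cost(p):
        t=0
        for k,c in f:
            r=rend(m,(p[0]/100,p[1]/100,p[2]/5,p[3]/100 if zfree else 0),c); t+=np.minimum(r,k).sum()/max(np.maximum(r,k).sum(),1)
        return -t/len(f)
    ys,xs=np.nonzero(views[0][0]); o=back([xs.mean(),ys.mean()],views[0][1],.01)[0]; best=None
    for y in (yaws if yaws is not None else np.arange(-np.pi,np.pi,np.pi/6)):
        x0=np.array([o[0]*100,o[1]*100,y*5,0]); sim=np.vstack([x0]+[x0+d for d in np.diag([1.5,1.5,1.2,.8])])
        r=minimize(cost,x0,method='Nelder-Mead',options=dict(initial_simplex=sim,maxiter=90,xatol=.02,fatol=1e-4))
        if best is None or r.fun<best.fun: best=r
    r=minimize(cost,best.x,method='Nelder-Mead',options=dict(maxiter=150)); p=r.x
    return -r.fun,np.array([p[0]/100,p[1]/100,p[2]/5,p[3]/100])
def yellow(im,minA=100):
    h=cv2.cvtColor(im,cv2.COLOR_BGR2HSV); return (cv2.inRange(h,(18,120,80),(34,255,255))>0)
E
python3 - <<'E'
from h import *
V={}
im={}
for n in("top","scene"): im[n]=grab_frame(n)
C={n:cam(n) for n in im}
hint=dict(pliers=(400,222),square=(208,236),ring_clamp=(289,240),bench_block=(107,223))
for m,hn in hint.items():
    vs=[]
    for n in im:
        t=np.array(hn) if n=='top' else proj(back(hn,C['top'],.01),C['scene'])[0]
        L=sorted(((np.hypot(*(np.argwhere(d['mask']).mean(0)[::-1]-t)),d['p'],d['mask']) for d in silhouettes(n,m)),key=lambda a:a[0])
        if L and L[0][0]<12: vs.append((L[0][2],C[n])); print(n,round(L[0][0],1),round(L[0][1],2),L[0][2].sum(),end=' | ')
    print(m,[(round(a,3),np.round(p,4).tolist()) for a,p in (fit(m,vs),fit(m,vs[:1],False))])
n,l,st,ce=cv2.connectedComponentsWithStats(yellow(im['top']).astype(np.uint8))
for i in range(1,n):
    if st[i,4]>100:
        q=np.argwhere(l==i)[:,::-1].astype(float); w=back(q,C['top'],.010)[:,:2]
        (c,s,a)=cv2.minAreaRect((w*1000).astype(np.float32)); print(st[i],np.round(ce[i]),np.round(c,1),np.round(s),round(a,1))
print(back([[100,200],[120,200],[100,220]],C['top'],0).round(3).tolist())
E
```

```text
top 3.6 0.7 390 | scene 1.3 0.44 139 | pliers [(np.float64(0.728), [0.4698, -0.3677, 0.2554, 0.0013]), (np.float64(0.696), [0.4675, -0.368, 0.255, 0.0067])]
top 6.1 0.85 524 | scene 5.4 0.76 255 | square [(np.float64(0.887), [0.4187, 0.1016, 0.2049, 0.0029]), (np.float64(0.887), [0.4191, 0.1018, 0.2032, -0.0104])]
top 1.2 0.85 612 | scene 0.3 0.78 259 | ring_clamp [(np.float64(0.841), [0.4155, -0.0953, -2.8283, 0.0022]), (np.float64(0.875), [0.4172, -0.095, -2.8358, -0.0])]
top 2.7 0.61 475 | scene 1.3 0.96 431 | bench_block [(np.float64(0.916), [0.4532, 0.3582, -1.5391, 0.0012]), (np.float64(0.91), [0.4536, 0.3585, -3.1537, 0.0153])]
[ 272  125   27   57 1047] [285. 158.] [639.8 -86.2] [148.  66.] 0.8
[ 313  126   26   58 1144] [326. 154.] [ 637.7 -189.6] [ 64. 151.] 89.2
[230 130  34  43 817] [251. 147.] [643.   14.4] [ 86. 110.] 88.6
[190 137  33  25 686] [205. 149.] [646.3 116.2] [64. 82.] 1.0
[[0.511, 0.38, 0.0], [0.512, 0.329, 0.0], [0.46, 0.376, 0.0]]
```

```bash
cat > go.py <<'E'
# usage: go.py x y z yaw : prints what remains, in row units
import sys, numpy as np
from workcell import status
from scipy.spatial.transform import Rotation as Ro
x,y,z,yaw=map(float,sys.argv[1:5]); s=status.observe(); R=Ro.from_euler('xyz',s['tool_rot'])
d=R.inv().apply(np.array([x,y,z])-s['position'])/.06
w=(s['tool_rot'][2]-yaw+np.pi)%(2*np.pi)-np.pi
print('clock',round(s['clock'],2),'shift',d.round(2),'twist',round(np.degrees(w)/8,2),'q1,q7',np.round([s['qpos'][0],s['qpos'][6]],2),'w',round(s['grip_width'],4))
E
python3 go.py 0.55 0.05 0.30 1.57
```

```text
clock 1.6 shift [-8.36 -6.57 -1.58] twist 8.81 q1,q7 [-1.3  -0.11] w 0.0854
```

```bash
python3 -m creep '[[-0.8,-0.6,-0.3,0.9,1],[-1.6,-1.3,-0.6,1.8,1],[-2.5,-2,-0.9,2.7,1],[-3.3,-2.6,-1.2,3.6,1],[-4.2,-3.3,-1.5,4.5,1]]' 40; python3 go.py 0.55 0.05 0.30 1.57
```

```text
clock: 2.22
position: [0.3704, 0.3332, 0.2907]
tool_rot: [3.141, -0.0, 2.168]
force: [0.9, 0.8, -0.7]
grip_width: 0.0853
finger_force: 0.0
clock 2.23 shift [-5.59 -0.18 -0.16] twist 4.29 q1,q7 [-1.01 -0.2 ] w 0.0853
```

```bash
python3 -m creep '[[-1,0,0,0.9,1],[-2,-0.1,0,1.8,1],[-3,-0.1,-0.1,2.7,1],[-4,-0.1,-0.1,3.5,1],[-5,-0.1,-0.1,4.3,1]]' 40;python3 -m creep '[[0,0,0,0,1],[0,0,0,0,1]]'
python3 - <<'E'
from h import *
im=grab_frame('wrist'); c=cam('wrist'); cv2.imwrite('pics/w1.png',im)
n,l,st,ce=cv2.connectedComponentsWithStats(yellow(im).astype(np.uint8))
for i in range(1,n):
    if st[i,4]>100:
        q=np.argwhere(l==i)[:,::-1].astype(float); w=back(q,c,.010)[:,:2]
        (cc,s,a)=cv2.minAreaRect((w*1000).astype(np.float32)); print(st[i],np.round(cc,1),np.round(s),round(a,1))
E
python3 go.py 0.485 -0.364 0.15 0.255
```

```text
clock: 2.85
position: [0.5353, 0.0826, 0.2963]
tool_rot: [3.141, -0.0, 1.569]
force: [0.3, 1.6, -0.4]
grip_width: 0.0858
finger_force: 0.0
clock: 3.1
position: [0.5342, 0.0846, 0.2957]
tool_rot: [-3.141, -0.0, 1.573]
force: [0.1, 0.5, -0.2]
grip_width: 0.0851
finger_force: 0.0
[  65    0   20  119 1259] [257.9 227.1] [171.  17.] 74.6
[450  49  30  48 514] [854.1 209.2] [42. 67.] 10.0
[ 302  109   44   54 1877] [644.  115.7] [85. 66.] 88.7
[ 284  173   69   48 1726] [641.3  13. ] [ 86. 111.] 88.7
[ 423  182   89   40 2953] [906.   4.] [151.  71.] 0.2
[ 271  234   68   32 1637] [624.1 -89.2] [122.  63.] 0.2
[175 239  51  28 641] [428.8 -93.2] [103.  34.] 17.6
[ 269  285   79   27 1657] [ 636.6 -193.3] [152.  59.] 0.2
clock 3.15 shift [-7.48 -0.84  2.43] twist 9.44 q1,q7 [-0.61 -0.11] w 0.0851
```

View pics/w1.png

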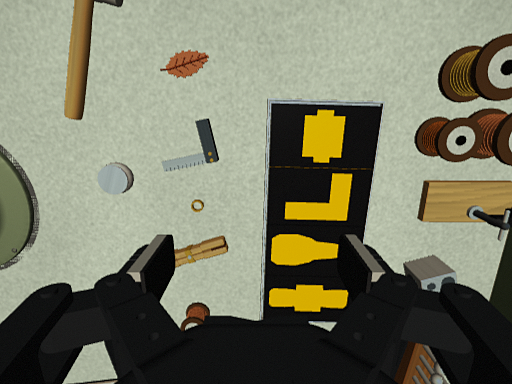

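```bash
python3 -m creep '[[-0.9,-0.1,0,1.2,1],[-1.8,-0.2,0.2,2.4,1],[-2.7,-0.3,0.4,3.6,1],[-3.6,-0.4,0.8,4.8,1],[-4.5,-0.5,1.2,6,1]]'; python3 go.py 0.485 -0.364 0.15 0.255
```

```text
clock: 3.78
position: [0.5048, -0.1858, 0.2236]
tool_rot: [3.141, -0.001, 0.732]
force: [2.0, 0.2, -0.3]
grip_width: 0.0854
finger_force: 0.0
clock 3.77 shift [-2.23  1.99  1.22] twist 3.42 q1,q7 [-0.25 -0.28] w 0.0854
```

```bash
python3 -m creep '[[-0.5,0.5,0.3,0.8,1],[-1.1,1,0.6,1.7,1],[-1.7,1.5,0.9,2.5,1],[-2.2,2,1.2,3.4,1],[-2.2,2,1.2,3.4,1]]'; python3 -m creep '[[0,0,0,0,1],[0,0,0,0,1]]' >/dev/null
cat > look.py <<'E'
import sys; from h import *
m,tag=sys.argv[1:3]; x,y=map(float,sys.argv[3:5]); yaw=float(sys.argv[5])
im=grab_frame('wrist'); c=cam('wrist'); cv2.imwrite(f'pics/{tag}.png',im); t=proj(np.array([[x,y,.01]]),c)[0]
L=sorted(((np.hypot(*(np.argwhere(d['mask']).mean(0)[::-1]-t)),d['p'],d['mask']) for d in silhouettes('wrist',m)),key=lambda a:a[0])
print([(round(a[0]),round(a[1],2),int(a[2].sum())) for a in L])
s,p=fit(m,[(L[0][2],c)],False,[yaw]); print('wrist fit z=0',round(s,3),p[:3].round(4))
it=grab_frame('top'); ct=cam('top'); tt=proj(np.array([[x,y,.01]]),ct)[0]
K=sorted(((np.hypot(*(np.argwhere(d['mask']).mean(0)[::-1]-tt)),d['mask']) for d in silhouettes('top',m)),key=lambda a:a[0])
if K and K[0][0]<12:
    s,q=fit(m,[(L[0][2],c),(K[0][1],ct)],True,[yaw]); print('with top',round(s,3),q.round(4))
o=im.copy(); o[L[0][2],1]=255
r=rend(m,p,c)>.5; cs,_=cv2.findContours(r.astype(np.uint8),0,1); cv2.drawContours(o,cs,-1,(255,0,255),1)
cv2.imwrite(f'pics/{tag}o.png',o)
E
python3 look.py pliers p1 0.470 -0.368 0.255;python3 go.py 0.485 -0.364 0.15 0.255
```

```text
clock: 4.4
position: [0.4861, -0.3647, 0.1506]
tool_rot: [-3.141, 0.002, 0.256]
force: [-0.4, 0.2, -0.1]
grip_width: 0.0849
finger_force: 0.0
[(1, 0.8, 1739), (153, 0.55, 2960)]
wrist fit z=0 0.781 [ 0.4695 -0.3692  0.2512]
clock 4.85 shift [-0.05  0.01  0.04] twist 0.04 q1,q7 [ 0.08 -0.31] w 0.0852
```

View pics/p1o.png

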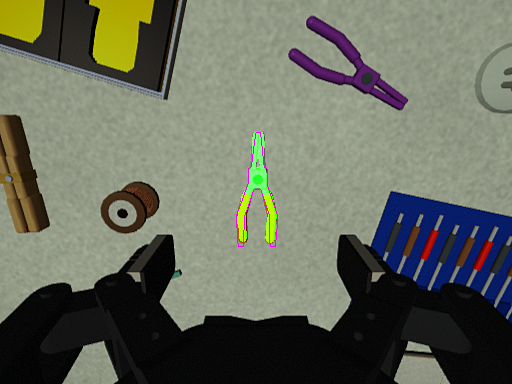

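```bash
python3 -m creep '[[0,0,0.8,0,0.6],[-0.02,0,1.6,0,0.6],[-0.03,0,2.1,0,0.6],[-0.03,0,2.31,0,0.6],[-0.03,0,2.31,0,0.6]]' 60; python3 -m creep '[[0,0,0,0,0],[0,0,0,0,0],[0,0,0,0,0],[0,0,0,0,0],[0,0,0,0,0]]'; python3 -m creep '[[0,0,-0.25,0,0],[0,0,-0.5,0,0],[0,0,-1.3,0,0],[0,0,-1.3,0,0]]'
python3 - <<'E'
from h import *
cv2.imwrite('pics/p2.png',grab_frame('wrist')[100:,90:430])
E
python3 go.py 0.655 -0.088 0.08 -0.02
```

```text
clock: 5.48
position: [0.4854, -0.3639, 0.0134]
tool_rot: [-3.141, 0.0, 0.26]
force: [0.5, 0.2, 0.6]
grip_width: 0.0513
finger_force: 0.0
clock: 6.1
position: [0.4854, -0.3639, 0.0134]
tool_rot: [3.142, -0.0, 0.26]
force: [-0.0, 0.3, 0.6]
grip_width: -0.0001
finger_force: 0.0
clock: 6.6
position: [0.4868, -0.3652, 0.0954]
tool_rot: [3.138, -0.004, 0.259]
force: [-0.0, -0.7, -0.2]
grip_width: 0.0002
finger_force: 0.0
clock 6.65 shift [ 3.9  -3.73  0.23] twist 2.0 q1,q7 [ 0.12 -0.26] w -0.0002
```

View pics/p2.png

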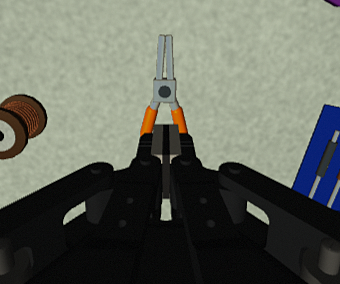

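The grasp missed: the fingers shut fully. I'll check whether the pliers moved and where the fingertips really are.

```bash
python3 look.py pliers p3 0.470 -0.368 0.255
python3 - <<'E'
from h import *
im=cv2.imread('pics/p3.png'); T=np.linalg.inv(camera_params('wrist')['tool_from_camera']); K=camera_params('wrist')['K']
im=cv2.resize(im,None,fx=5,fy=5,interpolation=cv2.INTER_CUBIC)
for z,col in((.008,(0,0,255)),(-.011,(0,255,0)),(-.03,(255,0,0))):
  for x in(-.011,0,.011):
    u=proj(np.array([[x,0,z]]),(K,T[:3,:3],T[:3,3]))[0]; print(z,x,u.round(1)); cv2.circle(im,tuple(int(a*5) for a in u),5,col,-1)
cv2.imwrite('pics/p3c.png',im[850:1450,900:1660])
E
```

```text
[(18, 0.69, 1822), (188, 0.66, 4498)]
wrist fit z=0 0.607 [ 0.4697 -0.3683  0.2495]
0.008 -0.011 [254.8 232.2]
0.008 0 [254.8 217.5]
0.008 0.011 [254.8 202.3]
-0.011 -0.011 [254.7 244.9]
-0.011 0 [254.7 228.8]
-0.011 0.011 [254.7 212.2]
-0.03 -0.011 [254.6 260.5]
-0.03 0 [254.6 242.9]
-0.03 0.011 [254.6 224.5]
```

View pics/p3c.png

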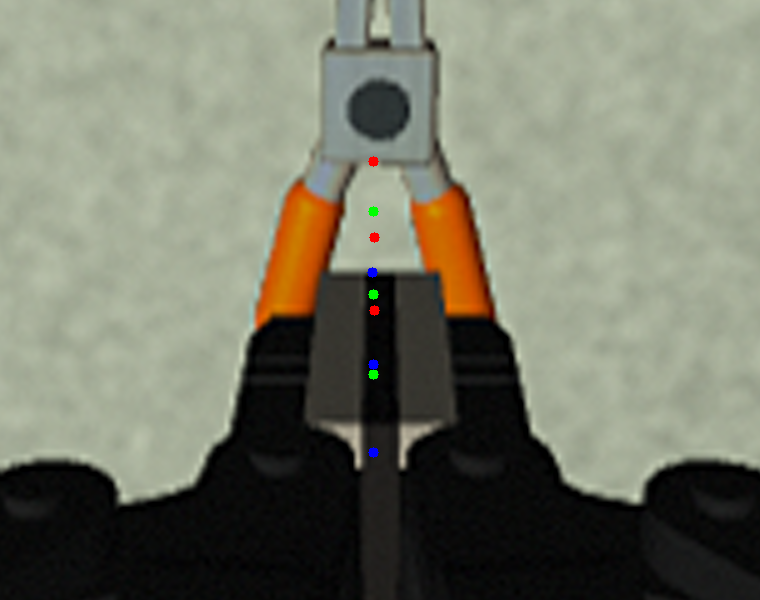

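```bash
python3 -m creep '[[0,0.6,0,0,0],[0,0.6,0.6,0,0],[0,0.6,1.2,0,0],[0,0.6,1.36,0,0],[0,0.6,1.36,0,0]]';  python3 -m creep '[[0,0,0.05,0,0],[0,0,0.1,0,0],[0,0,0.1,0,0]]'
python3 - <<'E'
from h import *
s=status.observe(); print(s['position'],s['force'])
im=grab_frame('wrist'); cv2.imwrite('pics/t1.png',cv2.resize(im[120:270,170:340],None,fx=4,fy=4,interpolation=cv2.INTER_CUBIC))
E
```

```text
clock: 7.48
position: [0.4943, -0.3988, 0.0097]
tool_rot: [-3.141, 0.001, 0.259]
force: [1.2, 0.3, 0.9]
grip_width: -0.0001
finger_force: 0.0
clock: 7.85
position: [0.4948, -0.3986, 0.004]
tool_rot: [3.141, -0.0, 0.26]
force: [-0.8, -0.3, -0.0]
grip_width: -0.0004
finger_force: 0.0
[ 0.49482523 -0.39864532  0.00399442] [-0.75306863 -0.31674486 -0.02636485]
```

View pics/t1.png

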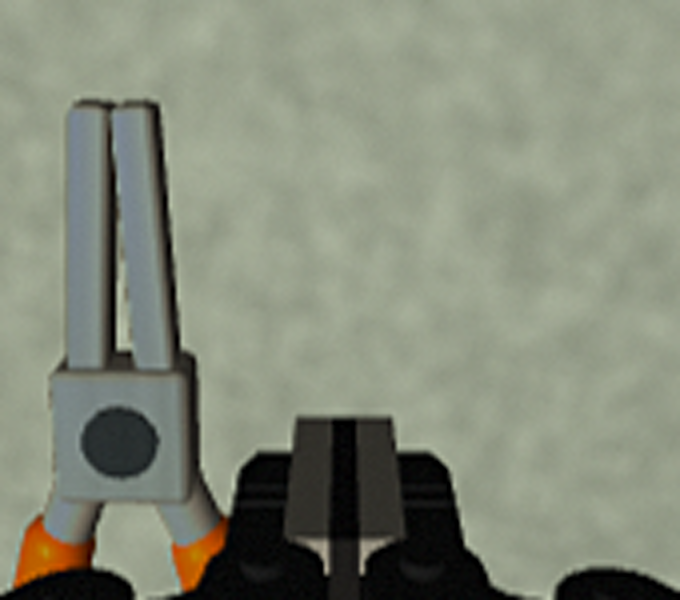

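```bash
python3 -m creep '[[0,0,0.04,0,0],[0,0,0.08,0,0],[0,0,0.08,0,0]]'|egrep 'pos|force';python3 -m creep '[[0,0,0.04,0,0],[0,0,0.08,0,0],[0,0,0.08,0,0]]'|egrep 'pos|force'
```

```text
position: [0.4945, -0.3986, -0.0013]
force: [0.1, 0.7, -0.2]
finger_force: 0.0
position: [0.4945, -0.3986, -0.0061]
force: [-0.3, 0.4, -0.2]
finger_force: 0.0
```

```bash
python3 -m creep '[[0,0,0.04,0,0],[0,0,0.08,0,0],[0,0,0.08,0,0]]'|egrep 'pos|force';python3 -m creep '[[0,0,0.04,0,0],[0,0,0.06,0,0],[0,0,0.06,0,0]]'|egrep 'pos|force'
```

```text
position: [0.4945, -0.3986, -0.0109]
force: [-0.1, -1.0, 0.2]
finger_force: 0.0
position: [0.4946, -0.3987, -0.0144]
force: [0.3, -0.3, 0.1]
finger_force: 0.0
```

```bash
python3 - <<'E'
from h import *
im=grab_frame('wrist'); c=cam('wrist'); np.save('t2.npy',im)
s=status.observe(); print(s['position'])
cv2.imwrite('pics/t2.png',cv2.resize(im[120:270,170:340],None,fx=4,fy=4,interpolation=cv2.INTER_CUBIC))
E
python3 look.py pliers p4 0.470 -0.368 0.255
```

```text
[ 0.49462957 -0.39867993 -0.01431174]
[(48, 0.57, 3855), (312, 0.77, 9217)]
wrist fit z=0 0.488 [ 0.4699 -0.3684  0.2161]
```

View pics/t2.png

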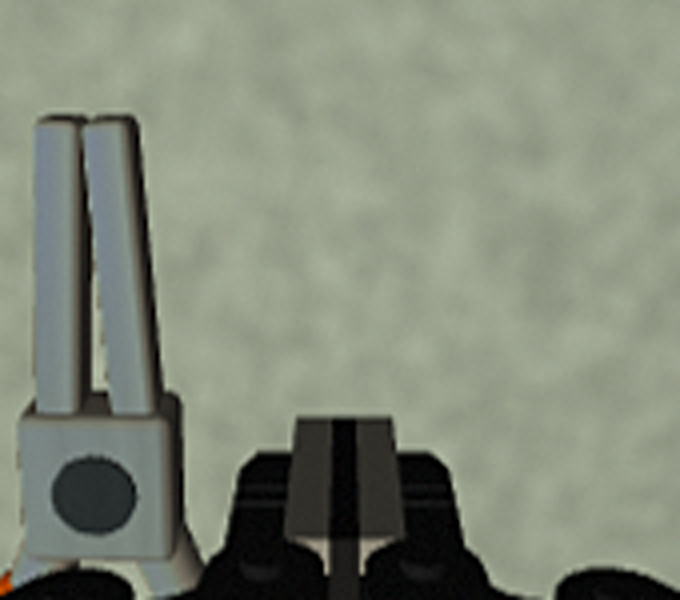

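No contact yet, so the fingertips stand further back than stated. I'll keep probing in small steps.

```bash
python3 -m creep '[[0,0,0.03,0,0],[0,0,0.06,0,0],[0,0,0.06,0,0]]'|egrep 'pos|force';python3 -m creep '[[0,0,0.03,0,0],[0,0,0.05,0,0],[0,0,0.05,0,0]]'|egrep 'pos|force'
```

```text
position: [0.4945, -0.3986, -0.0181]
force: [1.1, 1.2, 0.0]
finger_force: 0.0
position: [0.4946, -0.3986, -0.021]
force: [-0.4, 0.4, 0.6]
finger_force: 0.0
```

```bash
python3 -m creep '[[0,0,0.03,0,0],[0,0,0.05,0,0],[0,0,0.05,0,0]]'|egrep 'pos|force';python3 -m creep '[[0,0,0.03,0,0],[0,0,0.05,0,0],[0,0,0.05,0,0]]'|egrep 'pos|force'
```

```text
position: [0.4946, -0.3986, -0.024]
force: [0.1, 0.4, 0.1]
finger_force: 0.0
position: [0.4947, -0.3988, -0.026]
force: [-4.3, 5.2, 17.9]
finger_force: 9.0
```

Contact came at TCP z = -0.0255, so the shut fingertips stand 25 mm behind the TCP, and I'll plan with that figure. Back to the pliers.

```bash
python3 -m creep '[[0,0,-0.3,0,0],[0,0,-0.9,0,0],[0,-0.3,-0.9,0,0.6],[0,-0.58,-0.9,0,0.6],[0,-0.58,-0.9,0,0.6]]';  python3 go.py 0.485 -0.3652 -0.020 0.251
```

```text
clock: 11.78
position: [0.4858, -0.3636, 0.0272]
tool_rot: [-3.141, 0.0, 0.261]
force: [0.4, 0.2, 0.4]
grip_width: 0.0511
finger_force: 0.0
clock 11.78 shift [-0.02  0.02  0.79] twist 0.07 q1,q7 [ 0.17 -0.21] w 0.0511
```

```bash
python3 -m creep '[[-0.02,0.02,0.4,0,0.6],[-0.02,0.02,0.7,0.07,0.6],[-0.02,0.02,0.79,0.07,0.6],[-0.02,0.02,0.79,0.07,0.6]]' 60; python3 -m creep '[[0,0,0,0,0],[0,0,0,0,0],[0,0,0,0,0],[0,0,0,0,0]]'; python3 -m creep '[[0,0,-0.25,0,0],[0,0,-0.5,0,0],[0,0,-1.3,0,0],[0,0,-1.3,0,0]]'
python3 - <<'E'
from h import *
cv2.imwrite('pics/p5.png',grab_frame('wrist')[60:320,130:390])
E
python3 go.py 0.656 -0.088 0.06 -0.02
```

```text
clock: 12.28
position: [0.4847, -0.3667, -0.0205]
tool_rot: [-3.141, 0.001, 0.25]
force: [-0.1, 1.1, 0.6]
grip_width: 0.0517
finger_force: 0.0
clock: 12.78
position: [0.4852, -0.3667, -0.0195]
tool_rot: [3.141, -0.001, 0.25]
force: [-1.3, 1.4, 7.7]
grip_width: 0.0198
finger_force: 58.1
clock: 13.28
position: [0.4863, -0.3678, 0.0617]
tool_rot: [3.138, -0.004, 0.25]
force: [0.2, 0.3, -2.4]
grip_width: 0.0198
finger_force: 58.6
clock 13.32 shift [ 3.9 -3.8 -0. ] twist 1.93 q1,q7 [ 0.15 -0.23] w 0.02
```

View pics/p5.png

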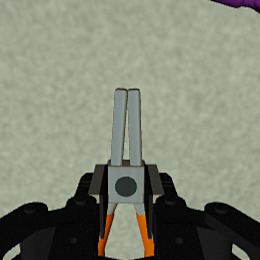

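```bash
python3 -m creep '[[0.75,-0.7,0,0.4,0],[1.5,-1.4,0,0.8,0],[2.2,-2.1,0,1.2,0],[2.9,-2.8,0,1.6,0],[3.5,-3.4,0,1.93,0]]'>/dev/null;  python3 go.py 0.656 -0.087 0.02 -0.02
```

```text
clock 13.95 shift [ 0.28 -0.46  0.62] twist -0.0 q1,q7 [-0.35 -0.92] w 0.0199
```

```bash
python3 -m creep '[[0.28,-0.46,0,0,0],[0.28,-0.46,0.3,0,0],[0.28,-0.46,0.6,0,0],[0.28,-0.46,0.6,0,0]]'>/dev/null;  python3 go.py 0.656 -0.087 -0.006 -0.02
python3 - <<'E'
from h import *
im=grab_frame('wrist');cv2.imwrite('pics/p6.png',im[40:330,60:460]); c=cam('wrist')
n,l,st,ce=cv2.connectedComponentsWithStats(yellow(im).astype(np.uint8))
for i in range(1,n):
    if st[i,4]>200:
        q=np.argwhere(l==i)[:,::-1].astype(float); w=back(q,c,.010)[:,:2]
        (cc,s,a)=cv2.minAreaRect((w*1000).astype(np.float32)); print(st[i],np.round(cc,1),np.round(s),round(a,1), 'x',w[:,0].min().round(3),w[:,0].max().round(3),'y',w[:,1].min().round(3),w[:,1].max().round(3))
E
```

```text
clock 14.45 shift [ 0.04 -0.06  0.43] twist -0.01 q1,q7 [-0.37 -0.94] w 0.0201
[ 226  127   56   98 2318] [681.7 -90.4] [39. 67.] 88.7 x 0.648 0.715 y -0.109 -0.07
[  353   128    96   171 11286] [ 648.6 -193.5] [ 62. 127.] 88.5 x 0.584 0.713 y -0.225 -0.162
[253 159   7  61 245] [673.3 -92. ] [ 4. 42.] 88.7 x 0.652 0.694 y -0.094 -0.089
[  32  160  138  119 9014] [651.5  14.4] [85. 89.] 88.7 x 0.607 0.697 y -0.029 0.056
[  0 221  21  56 845] [631.5  87.5] [14. 48.] 74.3 x 0.61 0.655 y 0.08 0.101
[ 235  263   40   58 1711] [592.  -89.1] [31. 51.] 88.7 x 0.567 0.617 y -0.104 -0.073
[269 275  15  41 224] [ 589.2 -106.2] [36.  6.] 10.3 x 0.571 0.607 y -0.111 -0.1
[362 303  19  23 207] [ 570. -180.] [25.  7.] 48.5 x 0.56 0.581 y -0.188 -0.172
```

View pics/p6.png

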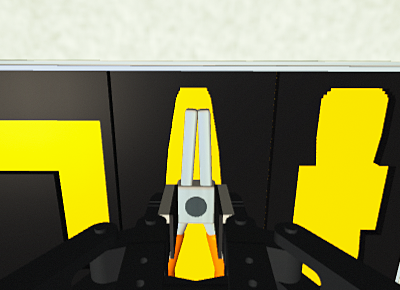

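```bash
python3 go.py 0.655 -0.089 -0.006 -0.023;  python3 -m creep '[[0.02,-0.03,0.2,0,0],[0.02,-0.03,0.35,0,0],[0.02,-0.03,0.43,0,0],[0.02,-0.03,0.43,0,0]]'; python3 -m creep '[[0,0,0,0,0.2],[0,0,0,0,0.45],[0,0,0,0,0.6],[0,0,0,0,0.6]]';  python3 -m creep '[[0,0,-0.4,0,0.6],[0,0,-1.2,0,0.6],[0,0,-2.1,0,0.6],[0,0,-2.1,0,0.6]]' >/dev/null;python3 look.py pliers p7 0.640 -0.089 -0.02; python3 -c "
import cv2;a=cv2.imread('pics/p7.png');cv2.imwrite('pics/p7c.png',a[60:330,100:440])"
```

```text
clock 14.5 shift [ 0.01 -0.03  0.45] twist 0.01 q1,q7 [-0.37 -0.94] w 0.0199
clock: 15.0
position: [0.6563, -0.088, -0.0045]
tool_rot: [3.142, 0.001, -0.02]
force: [-0.3, 0.3, -1.3]
grip_width: 0.02
finger_force: 58.7
clock: 15.5
position: [0.6566, -0.0879, -0.004]
tool_rot: [3.142, -0.0, -0.02]
force: [-0.3, -0.2, -0.4]
grip_width: 0.051
finger_force: 0.0
[(4, 0.66, 2455)]
wrist fit z=0 0.757 [ 0.6379 -0.087  -0.0465]
with top 0.744 [ 0.64   -0.0862 -0.0385  0.0045]
```

View pics/p7c.png

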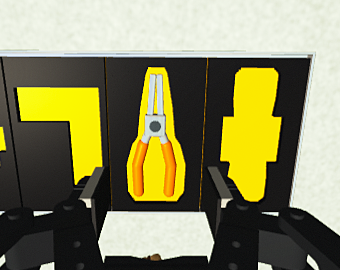

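The pliers lie in their cut-out. Next is the square.

```bash
python3 go.py 0.454 0.118 0.12 1.776
```

```text
clock 16.2 shift [-3.44 -3.36  0.03] twist -12.86 q1,q7 [-0.42 -1.01] w 0.0515
```

```bash
python3 -m creep '[[-0.4,-0.4,0,-1.3,0.6],[-0.8,-0.8,0,-2.6,0.6],[-1.2,-1.2,0,-3.9,0.6],[-1.6,-1.6,0,-5.2,0.6],[-2,-2,0,-6.4,0.6]]'>/dev/null;python3 go.py 0.454 0.118 0.12 1.776
```

```text
clock 16.82 shift [ 0.18 -1.95  0.02] twist -6.42 q1,q7 [-0.6  -0.43] w 0.051
```

```bash
python3 -m creep '[[0,-0.4,0,-1.3,0.6],[0.1,-0.8,0,-2.6,0.6],[0.1,-1.2,0,-3.9,0.6],[0.2,-1.6,0,-5.2,0.6],[0.2,-1.95,0,-6.4,0.6]]'>/dev/null; python3 -m creep '[[0,0,0,0,0.6],[0,0,0,0,0.6]]'>/dev/null;python3 look.py square s1 0.419 0.102 0.205; python3 go.py 0.454 0.118 -0.017 1.776
```

```text
[(18, 0.78, 2498)]
wrist fit z=0 0.928 [0.4181 0.1001 0.2082]
with top 0.846 [0.4183 0.1007 0.2109 0.0014]
clock 17.9 shift [ 0.01 -0.05  2.31] twist -0.07 q1,q7 [-0.67  0.07] w 0.0513
```

```bash
python3 -m creep '[[0,-0.07,0.8,-0.1,0.6],[0,-0.07,1.6,-0.1,0.6],[0,-0.07,2.1,-0.1,0.6],[0,-0.07,2.33,-0.1,0.6],[0,-0.07,2.33,-0.1,0.6]]' 80; python3 -m creep '[[0,0,0,0,0],[0,0,0,0,0],[0,0,0,0,0],[0,0,0,0,0]]'; python3 -m creep '[[0,0,-0.25,0,0],[0,0,-0.5,0,0],[0,0,-1.2,0,0],[0,0,-1.2,0,0]]'; python3 go.py 0.68 0.0225 0.05 1.548
python3 - <<'E'
from h import *
p=status.observe()['position']; cv2.imwrite('pics/s2.png',grab_frame('wrist'))
E
```

```text
clock: 18.52
position: [0.4527, 0.1176, -0.0181]
tool_rot: [-3.141, 0.0, 1.781]
force: [-0.8, -0.1, 1.0]
grip_width: 0.0508
finger_force: 0.0
clock: 19.02
position: [0.4534, 0.1182, -0.0166]
tool_rot: [3.14, -0.001, 1.781]
force: [-2.9, -0.5, 18.0]
grip_width: 0.0172
finger_force: 77.9
clock: 19.52
position: [0.4542, 0.1186, 0.0571]
tool_rot: [3.137, -0.001, 1.782]
force: [1.1, 0.1, -1.5]
grip_width: 0.0168
finger_force: 79.3
clock 19.52 shift [-2.35  3.34  0.13] twist 1.67 q1,q7 [-0.62  0.16] w 0.0168
```

```bash
python3 -m creep '[[-0.6,0.8,0,0.4,0],[-1.2,1.6,0,0.8,0],[-1.8,2.4,0,1.2,0],[-2.35,3.32,0,1.67,0],[-2.35,3.32,0.1,1.67,0]]'>/dev/null; python3 -m creep '[[0,0,0,0,0],[0,0,0,0,0]]' >/dev/null; python3 go.py 0.6797 0.0226 -0.004 1.548;  python3 - <<'E'
from h import *
im=grab_frame('wrist');cv2.imwrite('pics/s3.png',im); c=cam('wrist')
n,l,st,ce=cv2.connectedComponentsWithStats(yellow(im).astype(np.uint8))
for i in range(1,n):
    if st[i,4]>200:
        q=np.argwhere(l==i)[:,::-1].astype(float); w=back(q,c,.010)[:,:2]
        print(st[i],'x',w[:,0].min().round(3),w[:,0].max().round(3),'y',w[:,1].min().round(3),w[:,1].max().round(3))
E
```

```text
clock 20.45 shift [0.   0.06 0.86] twist 0.01 q1,q7 [-0.35  0.15] w 0.0168
[  154     9   100   131 10893] x 0.61 0.678 y 0.072 0.158
[ 97 150 225   3 495] x 0.558 0.727 y 0.061 0.066
[ 235  163   48   61 1767] x 0.661 0.698 y 0.004 0.054
[ 441  177   71   86 5376] x 0.832 0.891 y -0.035 0.039
[ 144  228   83   35 2321] x 0.585 0.652 y -0.03 0.002
[  0 306  27  20 355] x 0.441 0.469 y -0.09 -0.07
[  0 321  37  23 430] x 0.436 0.474 y -0.111 -0.087
```

View pics/s3.png

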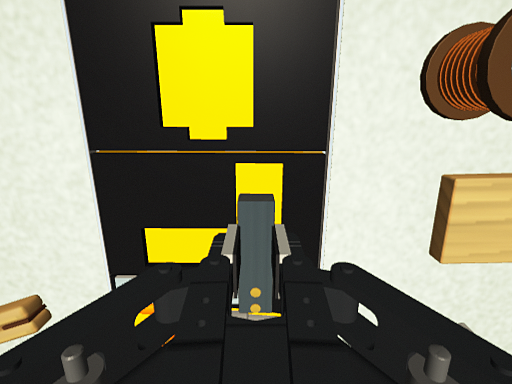

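```bash
python3 -m creep '[[-0.01,0.05,0.4,0,0],[-0.01,0.05,0.7,0,0],[-0.01,0.05,0.86,0,0],[-0.01,0.05,0.86,0,0]]'; python3 -m creep '[[0,0,0,0,0.2],[0,0,0,0,0.35],[0,0,0,0,0.5],[0,0,0,0,0.5]]';  python3 -m creep '[[0,0,-0.4,0,0.5],[0,0,-1.2,0,0.5],[0,0,-2.1,0,0.6],[0,0,-2.1,0,0.6]]' >/dev/null;python3 look.py square s4 0.642 0.013 -0.022; python3 go.py 0.417 -0.095 0.12 0.31
```

```text
clock: 21.0
position: [0.6794, 0.0209, -0.0045]
tool_rot: [-3.14, 0.0, 1.548]
force: [-0.3, 0.1, -1.5]
grip_width: 0.0171
finger_force: 79.4
clock: 21.5
position: [0.6801, 0.0211, -0.0032]
tool_rot: [3.141, -0.0, 1.548]
force: [0.4, 0.8, -0.9]
grip_width: 0.0427
finger_force: 0.0
[(18, 0.66, 2465)]
wrist fit z=0 0.951 [ 0.641   0.0099 -0.0284]
with top 0.831 [ 0.6414  0.0137 -0.0236  0.0096]
clock 22.2 shift [-2.03 -4.33  0.04] twist 8.87 q1,q7 [-0.37  0.13] w 0.0513
```

The square is seated (z ≈ 10 mm). Next is the clamp.

```bash
python3 -m creep '[[-0.4,-0.87,0,1.3,0.6],[-0.8,-1.7,0,2.6,0.6],[-1.2,-2.6,0,3.9,0.6],[-1.6,-3.4,0,5.2,0.6],[-2.03,-4.33,0,6.5,0.6]]' >/dev/null; python3 -m creep '[[0,0,0,1.2,0.6],[0,0,0,2.37,0.6],[0,0,0,2.37,0.6]]'>/dev/null; python3 go.py 0.417 -0.095 0.12 0.31; python3 look.py ring_clamp c1 0.417 -0.095 0.31
```

```text
clock 23.2 shift [-0.    0.    0.04] twist 0.01 q1,q7 [-0.52 -0.6 ] w 0.0513
[]Traceback (most recent call last):
  File "look.py", line 6, in <module>
    s,p=fit(m,[(L[0][2],c)],False,[yaw]); print('wrist fit z=0',round(s,3),p[:3].round(4))
                ~^^^
IndexError: list index out of range
```

Run:
```python
from h import *
im=cv2.imread('pics/c1.png'); c=cam('wrist'); h=cv2.cvtColor(im,cv2.COLOR_BGR2HSV)
k=cv2.inRange(h,(8,70,60),(28,255,255)); k=cv2.morphologyEx(k,cv2.MORPH_CLOSE,np.ones((7,7)))
n,l,st,ce=cv2.connectedComponentsWithStats(k); t=proj(np.array([[.417,-.095,.01]]),c)[0]; print(t)
for i in range(1,n):
    if st[i,4]>300: print(st[i],ce[i].round())
i=min((i for i in range(1,n) if st[i,4]>800),key=lambda i:np.hypot(*(ce[i]-t)))
s,p=fit('ring_clamp',[(l==i,c)],False,[.31]); print(round(s,3),p.round(4))
```

```text
[255.13038705 180.95214254]
[ 268    0   78   39 2109] [307.  15.]
[ 381    0   86   76 3724] [418.  32.]
[ 242  116   30  129 3477] [257. 179.]
[358 199  40  35 676] [373. 212.]
0.953 [ 0.4159 -0.0968  0.3177  0.0108]
```

```bash
python3 -m creep '[[-0.03,0.03,0.8,-0.05,0.6],[-0.03,0.03,1.5,-0.05,0.6],[-0.03,0.03,2,-0.05,0.6],[-0.03,0.03,2.23,-0.05,0.6],[-0.03,0.03,2.23,-0.05,0.6]]' 50; python3 -m creep '[[0,0,0,0,0],[0,0,0,0,0],[0,0,0,0,0],[0,0,0,0,0]]'; python3 -m creep '[[0,0,-0.25,0,0],[0,0,-0.6,0,0],[0,0,-1.4,0,0],[0,0,-1.4,0,0]]'; python3 go.py 0.6375 -0.192 0.06 -0.022
```

```text
clock: 23.92
position: [0.4157, -0.0972, -0.0119]
tool_rot: [-3.14, 0.001, 0.319]
force: [0.9, -0.3, 0.7]
grip_width: 0.0512
finger_force: 0.0
clock: 24.42
position: [0.4168, -0.0971, -0.0105]
tool_rot: [3.141, -0.001, 0.318]
force: [-2.5, 0.2, 9.4]
grip_width: 0.0223
finger_force: 48.6
clock: 24.92
position: [0.4179, -0.0968, 0.0753]
tool_rot: [3.14, -0.004, 0.318]
force: [-0.1, 0.5, -1.9]
grip_width: 0.0222
finger_force: 49.8
clock 24.93 shift [2.98 2.65 0.27] twist 2.44 q1,q7 [-0.43 -0.48] w 0.0222
```

```bash
python3 -m creep '[[0.7,0.6,0,0.6,0],[1.4,1.2,0,1.2,0],[2.1,1.9,0,1.8,0],[2.7,2.4,0,2.44,0],[2.97,2.65,0.1,2.44,0]]'>/dev/null; python3 -m creep '[[0,0,0,0,0],[0,0,0,0,0]]' >/dev/null; python3 go.py 0.637 -0.192 0.002 -0.022;  python3 - <<'E'
from h import *
im=grab_frame('wrist');cv2.imwrite('pics/c3.png',im); c=cam('wrist')
n,l,st,ce=cv2.connectedComponentsWithStats(yellow(im).astype(np.uint8))
for i in range(1,n):
    if st[i,4]>200:
        q=np.argwhere(l==i)[:,::-1].astype(float); w=back(q,c,.010)[:,:2]
        print(st[i],'x',w[:,0].min().round(3),w[:,0].max().round(3),'y',w[:,1].min().round(3),w[:,1].max().round(3))
E
```

```text
clock 25.8 shift [ 0.04 -0.01  1.07] twist -0.01 q1,q7 [-0.24 -0.8 ] w 0.0223
[ 110  102   66  165 1738] x 0.569 0.715 y -0.119 -0.08
[  215   102    78   218 10348] x 0.508 0.712 y -0.224 -0.158
[   0  129   72  125 1740] x 0.585 0.696 y -0.026 0.021
[102 175  14  92 578] x 0.57 0.657 y -0.071 -0.055
[ 114  193   41   81 2131] x 0.562 0.64 y -0.1 -0.059
```

```bash
python3 -m creep '[[0.03,-0.01,0.4,0,0],[0.03,-0.01,0.8,0,0],[0.03,-0.01,1.07,0,0],[0.03,-0.01,1.07,0,0]]'; python3 -m creep '[[0,0,0,0,0.2],[0,0,0,0,0.35],[0,0,0,0,0.55],[0,0,0,0,0.55]]';  python3 -m creep '[[0,0,-0.4,0,0.55],[0,0,-1.2,0,0.55],[0,0,-1.9,0,0.6],[0,0,-1.9,0,0.6]]' >/dev/null
python3 - <<'E'
from h import *
im=grab_frame('wrist'); cv2.imwrite('pics/c4.png',im); c=cam('wrist'); h=cv2.cvtColor(im,cv2.COLOR_BGR2HSV)
for z in (0.01,):
  L=silhouettes('wrist','ring_clamp'); print([(round(d['p'],2),np.argwhere(d['mask']).mean(0)[::-1].round(),d['mask'].sum()) for d in L])
  if L: 
    s,p=fit('ring_clamp',[(L[0]['mask'],c)],True,[0]); print(s,p.round(4))
grab_frame('top'); L=silhouettes('top','ring_clamp'); ct=cam('top')
if L: print([np.argwhere(d['mask']).mean(0)[::-1].round() for d in L], fit('ring_clamp',[(L[0]['mask'],ct)],False,[0]))
E
python3 go.py 0.453 0.3585 0.12 3.17
```

```text
clock: 26.35
position: [0.6362, -0.1921, 0.0008]
tool_rot: [-3.141, 0.002, -0.024]
force: [0.4, 0.0, -1.2]
grip_width: 0.0219
finger_force: 52.8
clock: 26.85
position: [0.6372, -0.1922, 0.0028]
tool_rot: [3.142, -0.0, -0.024]
force: [0.0, 0.0, -0.8]
grip_width: 0.047
finger_force: 0.0
[(0.67, array([255., 181.]), np.int64(3534))]
0.9388336539268494 [ 6.345e-01 -1.918e-01 -2.920e-02  3.000e-04]
[array([327., 167.])] (np.float64(0.4606931507587433), array([ 0.64073546, -0.19483351, -0.09246104,  0.00643047]))
clock 27.55 shift [-3.28 -9.1  -0.06] twist 22.13 q1,q7 [-0.26 -0.84] w 0.0513
```

```bash
python3 -m creep '[[-0.3,-0.9,0,-1.2,1],[-0.6,-1.8,0,-2.4,1],[-0.9,-2.7,0,-3.6,1],[-1.2,-3.6,0,-4.8,1],[-1.5,-4.5,0,-6,1]]'>/dev/null; python3 go.py 0.453 0.3585 0.12 1.59
```

```text
clock 28.18 shift [ 2.24 -4.36 -0.07] twist -5.52 q1,q7 [-0.7  -0.53] w 0.0856
```

```bash
python3 -m creep '[[0.45,-0.9,0,-1.1,1],[0.9,-1.7,0,-2.2,1],[1.3,-2.6,0,-3.3,1],[1.8,-3.5,0,-4.4,1],[2.24,-4.36,0,-5.5,1]]'>/dev/null; python3 -m creep '[[0,0,0,0,1],[0,0,0,0,1]]'>/dev/null; python3 go.py 0.453 0.3585 0.12 1.59;python3 look.py bench_block b1 0.453 0.3585 0.02; python3 go.py 0.453 0.3585 0.12 1.59
```

```text
clock 29.05 shift [ 0.03 -0.04 -0.07] twist -0.06 q1,q7 [-1.09 -0.43] w 0.0853
[(3, 0.72, 2541)]
wrist fit z=0 0.913 [0.4525 0.3566 0.0081]
with top 0.906 [ 0.4532  0.3567  0.0104 -0.0024]
clock 29.25 shift [ 0.04 -0.05 -0.06] twist -0.07 q1,q7 [-1.09 -0.43] w 0.0855
```

```bash
python3 -m creep '[[0.01,-0.05,0.8,0,1],[0.01,-0.05,1.5,0,1],[0.01,-0.05,2,0,1],[0.01,-0.05,2.24,0,1],[0.01,-0.05,2.24,0,1]]' 80; python3 -m creep '[[0,0,0,0,0],[0,0,0,0,0],[0,0,0,0,0],[0,0,0,0,0]]'; python3 -m creep '[[0,0,-0.25,0,0],[0,0,-0.6,0,0],[0,0,-1.4,0,0],[0,0,-1.4,0,0]]'; python3 go.py 0.6445 0.116 0.06 1.548
```

```text
clock: 29.88
position: [0.4528, 0.3572, -0.0181]
tool_rot: [-3.141, 0.001, 1.581]
force: [0.5, -0.3, -0.0]
grip_width: 0.0854
finger_force: 0.0
clock: 30.38
position: [0.4531, 0.3583, -0.0165]
tool_rot: [3.141, -0.001, 1.582]
force: [-2.7, -1.6, 15.8]
grip_width: 0.0481
finger_force: 81.9
clock: 30.88
position: [0.4541, 0.359, 0.0699]
tool_rot: [3.138, -0.004, 1.582]
force: [0.6, -0.3, -3.3]
grip_width: 0.0481
finger_force: 84.7
clock 30.88 shift [-4.09  3.13  0.16] twist 0.24 q1,q7 [-1.06 -0.39] w 0.0481
```

```bash
python3 -m creep '[[-0.8,0.6,0,0,0],[-1.6,1.2,0,0.1,0],[-2.4,1.8,0,0.2,0],[-3.2,2.4,0,0.24,0],[-4.05,3.1,0,0.24,0]]'>/dev/null; python3 -m creep '[[0,0,0,0,0],[0,0,0,0,0]]' >/dev/null; python3 go.py 0.6445 0.1165 -0.004 1.548
```

```text
clock 31.75 shift [-0.05  0.1   1.16] twist -0.0 q1,q7 [-0.53  0.02] w 0.0479
```

```bash
python3 -m creep '[[-0.05,0.09,0.4,0,0],[-0.05,0.09,0.8,0,0],[-0.05,0.09,1.15,0,0],[-0.05,0.09,1.15,0,0]]'; python3 -m creep '[[0,0,0,0,0.65],[0,0,0,0,0.75],[0,0,0,0,0.8],[0,0,0,0,0.8]]';  python3 -m creep '[[0,0,-0.4,0,0.8],[0,0,-1.2,0,0.8],[0,0,-2,0,0.8],[2,0,-3,0,0.8],[3,0,-4,0,0.8]]'; python3 -m creep '[[0,0,0,0,0.8],[0,0,0,0,0.8]]' >/dev/null
python3 - <<'E'
from h import *
a=grab_frame('top'); cv2.imwrite('pics/end.png',cv2.resize(a[90:290,70:450],None,fx=2.1,fy=2.1,interpolation=cv2.INTER_CUBIC))
b=grab_frame('wrist'); cv2.imwrite('pics/endw.png',b); c=cam('wrist')
o=np.vstack([cv2.resize(a[100:270,80:450],None,fx=1.5,fy=1.5,interpolation=cv2.INTER_CUBIC),cv2.resize(b[:330],(555,330))]); cv2.imwrite('pics/end2.png',o)
L=silhouettes('wrist','bench_block'); 
for d in L[:2]: print(round(d['p'],2),fit('bench_block',[(d['mask'],c)],False,[0]))
E
```

```text
clock: 32.25
position: [0.6432, 0.1172, -0.0042]
tool_rot: [-3.139, 0.0, 1.549]
force: [0.2, 0.5, -1.9]
grip_width: 0.0479
finger_force: 84.7
clock: 32.75
position: [0.6445, 0.1165, -0.0026]
tool_rot: [3.141, -0.0, 1.548]
force: [0.1, -0.6, -0.2]
grip_width: 0.0683
finger_force: 0.0
clock: 33.38
position: [0.6463, 0.224, 0.1834]
tool_rot: [-3.141, -0.0, 1.548]
force: [0.2, 0.8, -0.6]
grip_width: 0.0683
finger_force: 0.0
0.57 (np.float64(0.9637916684150696), array([ 0.64395426,  0.10957746, -0.02842761,  0.00610279]))
```

View pics/end2.png

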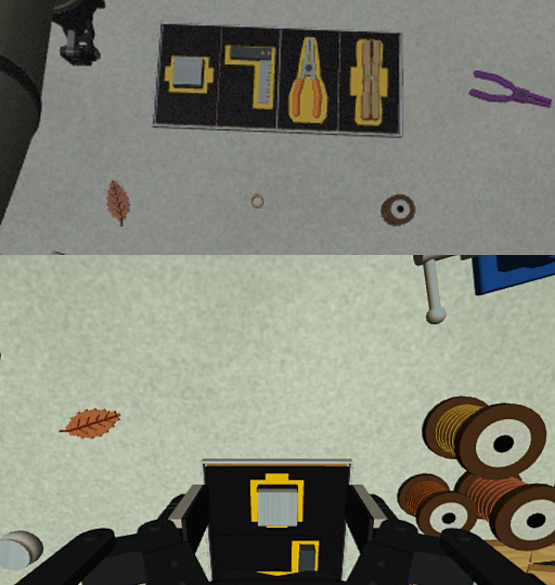

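Run:
```python
from h import *
import h
c=cam('wrist'); grab_frame('wrist'); d=silhouettes('wrist','bench_block')[0]['mask']
h.M['bench_block']=[box(-25,25,-25,25,10,36)]
print(fit('bench_block',[(d,c)],False,[0]))
h.M['bench_block']=[box(-25,25,-25,25,17,43)]
print(fit('bench_block',[(d,c)],False,[0]))
grab_frame('top');h.M['bench_block']=[box(-25,25,-25,25,10,36)]
for e in silhouettes('top','bench_block'): print(np.argwhere(e['mask']).mean(0)[::-1].round(1),fit('bench_block',[(e['mask'],cam('top'))],False,[0]))
im=grab_frame('wrist'); q=np.argwhere(yellow(im)&(np.indices((384,512))[0]>180))[:,::-1]; w=back(q.astype(float),c,.01); w=w[(abs(w[:,0]-.644)<.06)&(w[:,1]>.06)&(w[:,1]<.18)]
print(w.min(0).round(3),w.max(0).round(3))
```

```text
(np.float64(0.9122795462608337), array([ 6.43786147e-01,  1.14569938e-01, -4.57581893e-02, -1.16430723e-04]))
(np.float64(0.8763524293899536), array([ 0.64454786,  0.11718969, -0.02388706,  0.00226865]))
[205.2 148.1] (np.float64(0.895714282989502), array([0.64440994, 0.11624316, 0.01576399, 0.00835265]))
[0.584 0.072 0.01 ] [0.703 0.167 0.01 ]
```

```bash
python3 -c "
from workcell import bot; print(bot.job_done())"
```

```text
the job is handed in; nothing more can be done
None
```

The pliers, square, ring clamp and bench block each lie in their own foam cut-out, the copper leaf and wire spool were left alone, and the job was handed in at about 34 s of the 102 s allowed.

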